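Snap a knob pin into its clip socket and tug-test it

TASK

Take the orange-knobbed snap pin out of the wooden rack, push it down into the hole of the sprung block on the test stand until it snaps in and its collar is down on the block, then pull it straight up with about 12 N (needle in the green) for a good second to confirm it is retained. Never push or pull the block harder than 20 N; afterwards let go and leave the pin snapped in, with the bottle, tape roll and wood offcut where they are.

Things in the scene. Friction and masses are not known exactly. Their poses are not given: they have to be found in the camera images.
- pin_grip (a point): middle of the orange grip (24 mm across, 44 mm tall) of the loose snap pin, on its axis; the pin stands upright, z up, 89 mm tall, about 80 g. A steel collar 30 mm across, 4 mm thick, lies right under the grip: its underside is 26 mm below this point, the pin's end 67 mm below. At the start the collar lies on the rack and the part below it hangs in a hole
- pin_collar (a point): centre of the underside of the pin's collar, on its axis. Below it, downward: stem 16 mm across, 10 mm long; neck 8 mm across; then a ball end 16 mm across whose lowest point is 41 mm below this point
- pin_rack: fixed wooden rack 64 x 100 x 54 mm, origin under its centre on the table; two blind holes 20 mm across and 49 mm deep at y = +22 mm (the pin starts there) and y = -24 mm (empty) in its own frame
- stand: fixed push-pull test stand: grey base 120 x 120 x 10 mm, origin under its centre on the table; two steel posts at y = +-44 mm, no higher than the block; a dial 52 mm across on its -x side, top at 62 mm. The red needle stands straight up unloaded and swings clockwise (seen from the dial's front) under pull; green marks at 8 to 14 N pull, red at 20 N either way
- socket_mouth (a point): centre of the hole (17.5 mm across, 42 mm, right through) at the top face of the floating wooden block (62 x 62 mm, top 60 mm over the table). Two sprung leaves in it catch the pin's ball end: pushing past them takes 10 to 17 N; then they draw the pin in and can lift the block a little until the collar is pressed down on it. Pulling out takes over 20 N; a pull has 1 to 2 mm of play
- gauge (a joint): vertical travel of the floating block with the socket, m: 0 unloaded (within 0.3 mm), positive when pulled up, negative when pushed down; the spring takes 5 N per mm either way (0.0024 = 12 N pull)
- bottle: bystander: white paint bottle with a red band, 50 mm across, 94 mm tall, origin under its centre
- tape: bystander: roll of masking tape lying flat, 104 mm across, 25 mm tall, origin under its centre
- offcut: bystander: pine offcut 45 x 80 x 30 mm, origin under its centre
Mind the look-alikes: they are no part of the job. What is meant by the part that bears pin_grip is not blue, and is the smaller of those in its own colour. Leave any purple look-alike of the stand alone.

How it is judged:
By the outcome, as a careful person would: the job done as asked, in the order asked, and still so for the second after the job is handed in, with the robot touching nothing.
It also fails if it takes over 72 s, if anything falls off the work surface, if the arm or the gripper's body presses on something with over 40 N, if the wrist force passes 120 N, or if a joint passes its speed limit or range.

ROBOT

A 6-joint arm with a two-finger parallel gripper is mounted at the origin on a cart in front of the work surface, level with it; the furniture and walls round the work are solid. World frame = base frame: x ahead of the robot, y to its left, z up, the work surface at z = 0. Lengths are in m, angles in rad, forces in N, time in s.
With the tool pointing down it reaches from about 0.375 to 0.9 m from the base axis. Payload 3.1 kg.
Tool frame: the origin (TCP) lies midway between the tips of the shut fingers; the grasp point (between the pads) lies 19 mm behind it; x points along the fingers, z is the direction in which the jaws open and shut, and the axes are right-handed (so a half turn about x gives the same grasp; the last joint's range is limited). The gripper opens to 85 mm and grips with 20 to 120 N. Pads are 22 mm wide; open, the fingers measure 114 mm over their backs; the gripper's body (76 mm by 85 mm) begins 54 mm behind the grasp point. The pads swing forward as they close: fully open they stand 13 mm farther back than shut.
Start: joints at [-1.387, 0.527, 1.433, -0, 1.181, -0.178], TCP at [0.222, -0.584, 0.231] pointing down, gripper open.
Joint ranges: [-3.08, 3.08], [-0.75, 2.2], [0.22, 2.44], [-1.43, 4.57], [0, 2.65], [-2.85, 2.85]. Speed limits (rad/s): [2.79, 2.79, 3.14, 3.14, 3.14, 3.14].

INTERFACE

Orientations are given as a unit quaternion [x, y, z, w].
In Python, from station import status, snapshot, camera_params, ticket gives the robot as it stands.
- The arm moves only by the tool arm_command, never from a script. Its argument "series" is a list that holds one entry, the list of rows, each a list of 4 numbers: the shift along the tool's x, y, z in mm, then the turn about the tool's x in rad. A call has 1 to 10 rows; each row shifts and turns the commanded pose from where the row before left it, along the tool's axes as they then stand; what a row does not reach is not made up. A row lasts 1/10 s, in which the tool goes at most 50 mm and 8.59 degrees, less where a joint would pass 70% of its speed; a pose out of reach is approached as far as the arm can. A call is refused whole if a number of a shift passes 50 or a number of a turn 0.15, either way. A call with a gripper value outside its range is refused whole. "jaw" is the opening in per cent of the stroke, from 0 (shut) to 100 (fully open), set as the call begins (left out, the last holds). The fingers move at their own pace and stop on an object; "force" is the grip in N (left out, the last holds). Time passes only in rows, so rows that do not move let the fingers close. It gives the time, the measured TCP pose, the force and the opening at its end, in the units of the state.
- status.sense(): the state, without advancing time (a new reading comes with each control period).
- snapshot(name): name is "scene" or "top" or "wrist"; returns the picture (420x560x3 uint8, red, green, blue); there is no depth.
- camera_params(name): a dict with "fovy" (degrees; the focal length in pixels is half the picture's height over the tangent of half this angle, whatever the lens; pixels are square), "cx", "cy" (the principal point, pixels), "extrinsics" (4x4, takes a point from camera to world coordinates); the wrist camera has in their place "mount" (4x4, takes a point from camera to tool coordinates, whose origin is the TCP and whose axes are the tool frame's). Camera axes: x right, y down, z forward; pixel columns grow to the right and rows downward; lengths in m; the calibration is good to about 2 mm. A picture is of the moment at which its call begins: read the wrist's pose just before it. camera_params takes no time and is no camera call.
- ticket.sign_off(): hands the job in, once; it reports no verdict.
The state is a dict: "t": time; "q": joint angles; "qd": joint speeds; "tau": joint torques, N m; "tcp_pos": TCP position; "tool_rot": TCP orientation; "force": force on the tool from outside, world axes, zero at the start; "ft_torque": the same for the moment, N m; "finger_gap": opening from 0.0 (shut) to 1.0 (fully open).
Only numpy, scipy, OpenCV 4.12 (cv2) and the standard library are available. Lean on these libraries where they do the work, as an engineer would, in place of code of your own. Each camera call takes 0.05 s, during which the arm holds its last target. There are 200 camera calls.

## Working session

There is one attempt and no reset: what is moved stays moved. The work goes in short steps, Python scripts to look and compute and a tool call to move; the robot and the scene stay as the last step left them, time stands still between calls to the robot, and variables do not carry over. Pictures are saved under pics/ and viewed, about 8 in all and at most 12, crops included, and the job is handed in when it is done.

Besides the shell and the picture viewer there is one more tool, called after "Request:" by a JSON object that holds its "method" and its "body", one argument or row to a line. arm_command: Moves the arm, as the interface text tells. Its arguments: {"type":"object","properties":{"series":{"type":"array"},"jaw":{"type":"number"},"force":{"type":"number"}},"required":["series"]}

```bash
mkdir -p pics; python3 - <<'E'
from station import status, snapshot, camera_params
import cv2,numpy as np
s=status.sense();print(s)
for n in("scene","top"):
    im=snapshot(n);cv2.imwrite(f"pics/{n}0.png",im[:,:,::-1])
    c=camera_params(n);print(n,c)
print(camera_params("wrist"))
E
```

```text
{'t': 0.0, 'q': array([-1.38650090e+00,  5.28473345e-01,  1.43389776e+00, -3.82882422e-05,
        1.18142049e+00, -1.78501966e-01]), 'qd': array([-0.00047318, -0.00022386,  0.00087217,  0.00096254,  0.00024386,
        0.00046385]), 'tau': array([-3.62752944e-04, -4.42353845e+01, -1.78024596e+01, -3.45712142e-04,
        8.49109143e-03, -1.13699394e-05]), 'tcp_pos': array([ 0.22168882, -0.58358999,  0.23033067]), 'tool_rot': array([ 0.40212819,  0.58256163, -0.40104967,  0.58144133]), 'force': array([ 0.42748015, -0.61687556,  1.20078172]), 'ft_torque': array([-0.00771751,  0.00990454, -0.04077236]), 'finger_gap': 0.9992867796068119}
scene {'fovy': 57.011433946195574, 'cx': 281.7609529952507, 'cy': 203.98513334009513, 'extrinsics': array([[-0.84622506, -0.34771936,  0.40372563,  0.1923621 ],
       [-0.53273455,  0.56615601, -0.62901611,  0.5513705 ],
       [-0.00985061, -0.7473678 , -0.66433752,  0.67143997],
       [ 0.        ,  0.        ,  0.        ,  1.        ]])}
top {'fovy': 54.79897944485646, 'cx': 283.69552787307015, 'cy': 215.28207514807954, 'extrinsics': array([[ 0.00796404, -0.99880758,  0.04816633,  0.50516528],
       [-0.99961035, -0.00666327,  0.0271064 , -0.01842805],
       [-0.02675314, -0.04836344, -0.99847146,  1.13513807],
       [ 0.        ,  0.        ,  0.        ,  1.        ]])}
{'fovy': 67.4718816143352, 'cx': 280.94261100421267, 'cy': 206.61188777001655, 'mount': array([[ 3.54985776e-04, -3.00205377e-01,  9.53874523e-01,
        -1.43173108e-01],
       [ 1.35172075e-03, -9.53873568e-01, -3.00205579e-01,
         7.68026635e-02],
       [ 9.99999023e-01,  1.39594070e-03,  6.71822882e-05,
        -9.43335345e-04],
       [ 0.00000000e+00,  0.00000000e+00,  0.00000000e+00,
         1.00000000e+00]])}
```

View pics/scene0.png

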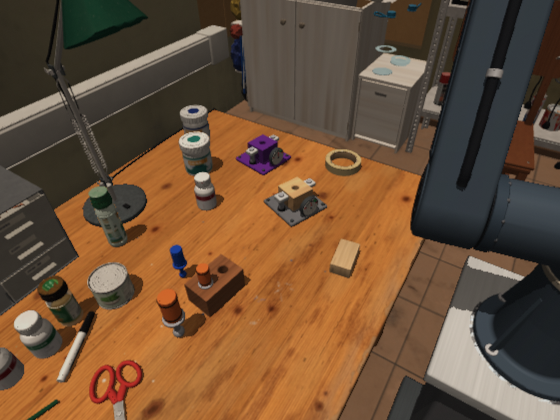

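View pics/top0.png

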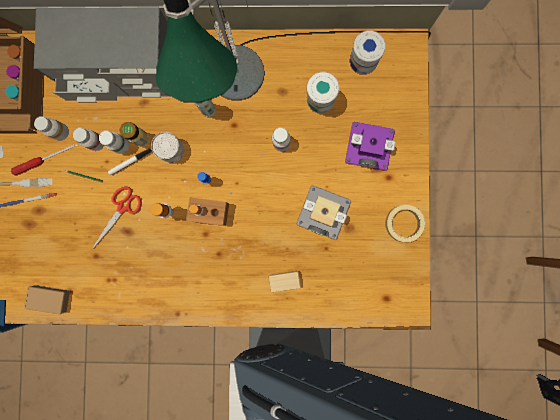

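The scene view shows the smaller orange pin in the rack at about (204,275). The larger orange look-alike beside it is at (170,310), and the grey stand is at (297,200). In the top view the rack is at (210,211) and the block at (325,211). I'll measure these more closely.

```bash
cat > h.py <<'E'
import cv2,numpy as np
from station import status,snapshot,camera_params
from scipy.spatial.transform import Rotation as R
def cam(n,s=None):
    c=camera_params(n);f=210/np.tan(np.radians(c["fovy"]/2))
    if n=="wrist":
        T=np.eye(4);T[:3,:3]=R.from_quat(s["tool_rot"]).as_matrix();T[:3,3]=s["tcp_pos"];E=T@c["mount"]
    else:E=c["extrinsics"]
    return f,c["cx"],c["cy"],E
def ray(C,u,v):
    f,cx,cy,E=C;d=E[:3,:3]@np.array([(u-cx)/f,(v-cy)/f,1]);return E[:3,3],d/np.linalg.norm(d)
def plane(C,u,v,z):
    o,d=ray(C,u,v);return o+d*(z-o[2])/d[2]
def tri(rs):
    A=sum(np.eye(3)-np.outer(d,d) for o,d in rs);b=sum((np.eye(3)-np.outer(d,d))@o for o,d in rs);return np.linalg.solve(A,b)
def proj(C,p):
    f,cx,cy,E=C;q=E[:3,:3].T@(np.asarray(p)-E[:3,3]);return np.array([cx+f*q[0]/q[2],cy+f*q[1]/q[2]])
def blobs(im,lo,hi,amin=20):
    m=cv2.inRange(cv2.cvtColor(im,cv2.COLOR_RGB2HSV),lo,hi)
    n,l,st,ce=cv2.connectedComponentsWithStats(m);return [(st[i].tolist(),ce[i].round(1).tolist()) for i in range(1,n) if st[i][4]>=amin]
E
python3 - <<'E'
from h import *
a=cv2.imread("pics/top0.png");b=cv2.imread("pics/scene0.png")
for n,i in(("top",a),("scene",b)):
    C=cam(n)
    print(n,[x for x in blobs(i[:,:,::-1].copy(),(4,200,140),(14,255,255),25) if x[1][1]>150 and x[1][0]<330])
t=cv2.resize(a[165:255,140:380],None,fx=3.3,fy=3.3,interpolation=cv2.INTER_CUBIC)
s=cv2.resize(b[165:315,145:345],None,fx=1.98*2,fy=1.98,interpolation=cv2.INTER_CUBIC)
cv2.imwrite("pics/c1.png",np.vstack([t,cv2.resize(s,(t.shape[1],297))]))
C=cam("top")
print(plane(C,195,210,.07),plane(C,210,211,.054),plane(C,325,211,.06),plane(C,285,282,.03))
E
```

```text
top []
scene [([196, 264, 12, 9, 82], [201.5, 268.0]), ([157, 290, 19, 15, 212], [166.0, 296.7])]
[0.56899396 0.24574942 0.07      ] [0.56751746 0.2091092  0.054     ] [ 0.56912967 -0.09872281  0.06      ] [0.3774811  0.00659546 0.03      ]
```

View pics/c1.png

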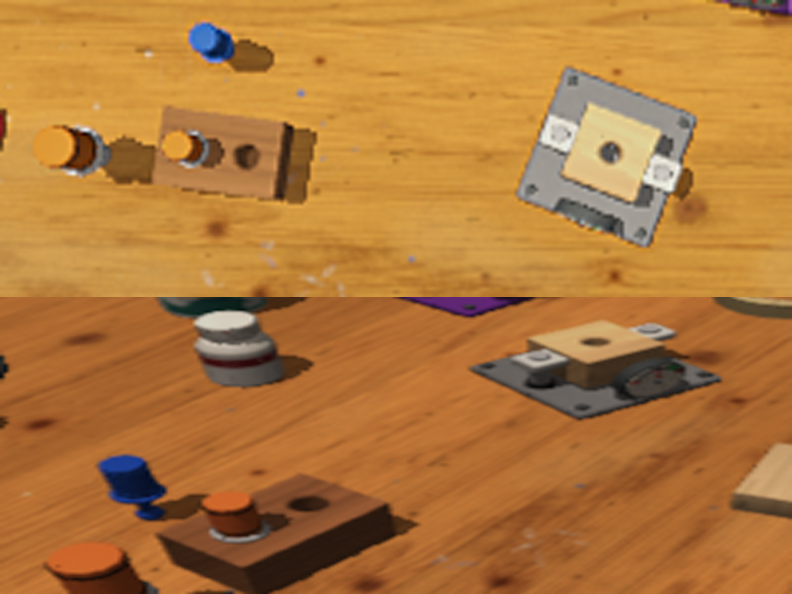

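The crop shows the small orange pin in the rack's left hole: grip top at crop (178,146), empty hole at (246,155). The stand's socket hole is at (610,152), with the stand yawed about -20°. The blue and large orange look-alikes sit beside the rack.

```bash
python3 - <<'E'
from h import *
s=status.sense();M=R.from_quat(s["tool_rot"]).as_matrix();print(M.round(3))
C=cam("top");S=cam("scene")
cr=lambda x,y:(x/3.3+140,y/3.3+165)
for n,x,y,z in(("griptop",178,146,.102),("rackhole2",246,155,.054),("socket",610,152,.06),("big",53,146,.13),("blue",208,40,.06),("basec1",567,68,.01),("basec2",695,117,.01),("basec3",648,246,.01),("basec4",518,198,.01),("rack1",165,106,.054),("rack2",287,123,.054),("rack3",274,201,.054),("rack4",154,185,.054)):
    print(n,plane(C,*cr(x,y),z)[:2].round(4))
sc=lambda x,y:(x/3.96+145,(y-297)/1.98+165)
print("scene griptop",plane(S,*sc(230,499),.102),"socket",plane(S,*sc(596,342),.06))
E
```

```text
[[-0.     0.935  0.355]
 [ 0.002  0.355 -0.935]
 [-1.     0.    -0.002]]
griptop [0.569  0.2406]
rackhole2 [0.565  0.1968]
socket [ 0.569  -0.0983]
big [0.5667 0.3292]
blue [0.6581 0.2282]
basec1 [ 0.6427 -0.0656]
basec2 [ 0.6019 -0.1732]
basec3 [ 0.4933 -0.134 ]
basec4 [ 0.5327 -0.025 ]
rack1 [0.6046 0.2639]
rack2 [0.5913 0.1637]
rack3 [0.5277 0.1733]
rack4 [0.54   0.2717]
scene griptop [0.56941153 0.24033283 0.102     ] socket [ 0.56724819 -0.09723363  0.06      ]
```

Request:
{"method": "arm_command", "body": {
  "series": [
    [[2.5,41,-27.5,0],[2.5,41,-27.5,0],[2.5,41,-27.5,0],[2.5,41,-27.5,0],[2.5,41,-27.5,0],[2.5,41,-27.5,0],[2.5,41,-27.5,0],[2.5,41,-27.5,0],[2.5,41,-27.5,0],[2.5,41,-27.5,0]]
  ],
  "jaw": 65
}}

```text
t: 1.1
tcp_pos: [0.5082, -0.1798, 0.206]
tool_rot: [0.402, 0.582, -0.402, 0.582]
force: [0.2, -0.4, 0.7]
finger_gap: 0.645
```

Request:
{"method": "arm_command", "body": {
  "series": [
    [[2.5,41,-27.5,0],[2.5,41,-27.5,0],[0,0,0,-0.135],[0,0,0,-0.135],[0,0,0,-0.135],[0,0,0,-0.135],[0,0,0,-0.135],[0,0,0,-0.135],[0,0,0,-0.135],[0,0,0,-0.135]]
  ]
}}

```text
t: 2.1
tcp_pos: [0.5643, -0.101, 0.2009]
tool_rot: [0.043, 0.706, -0.043, 0.705]
force: [0.3, 0.9, -0.1]
finger_gap: 0.652
```

Request:
{"method": "arm_command", "body": {
  "series": [
    [[0,0,0,0],[0,0,0,0],[0,0,0,0]]
  ]
}}

```text
t: 2.4
tcp_pos: [0.5646, -0.1011, 0.2011]
tool_rot: [0.046, 0.706, -0.046, 0.706]
force: [-0.6, 0.0, 0.0]
finger_gap: 0.648
```

```bash
python3 - <<'E'
from h import *
s=status.sense();im=snapshot("wrist");cv2.imwrite("pics/w1.png",im[:,:,::-1])
np.save("w1.npy",[*s["tcp_pos"],*s["tool_rot"]]);C=cam("wrist",s)
print(s["t"],s["tcp_pos"],R.from_quat(s["tool_rot"]).as_matrix().round(3),s["force"],s["q"][5])
print(proj(C,[.568,-.098,.06]), tri([ray(cam("top"),156,209),ray(cam("scene"),166,291)]))
E
```

```text
2.4 [ 0.56458622 -0.1011112   0.20114987] [[-0.     0.13   0.992]
 [ 0.     0.992 -0.13 ]
 [-1.     0.    -0.   ]] [-0.5607755   0.02437841  0.03732331] -0.24209101559350904
[284.57152863 190.9898901 ] [0.56762171 0.32885769 0.13273195]
```

View pics/w1.png

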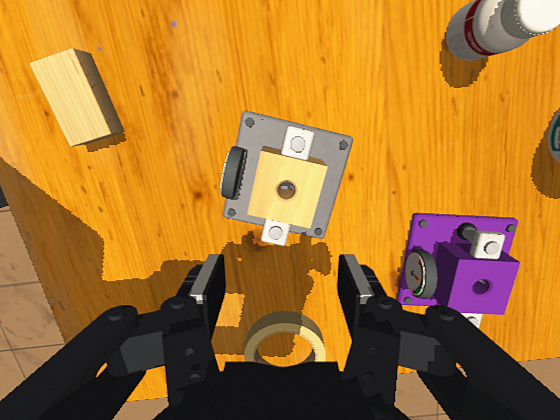

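The wrist view shows the socket hole at (286,189), within 2 px of the predicted point. The sides of the grey stand are clear.

```bash
python3 - <<'E'
from h import *
p=np.load("w1.npy");C=cam("wrist",dict(tcp_pos=p[:3],tool_rot=p[3:]))
im=cv2.imread("pics/w1.png");g=im[172:206,268:304].max(2)
n,l,st,ce=cv2.connectedComponentsWithStats((g<110).astype(np.uint8))
for i in range(1,n):
    if st[i][4]>40:
        print(st[i],ce[i]+[268,172]);x,y,w,h,_=st[i];print(plane(C,268+x+w/2-.5,172+y+h/2-.5,.06))
print(plane(C,286,189,.06))
E
```

```text
[10 10 17 11 75] [286.69333333 185.6       ]
[ 0.56979441 -0.09437197  0.06      ]
[ 0.56955811 -0.0962724   0.06      ]
```

Request:
{"method": "arm_command", "body": {
  "series": [
    [[0,48.5,-6,0],[0,48.5,-6,0],[0,48.5,-6,0],[0,48.5,-6,0],[0,48.5,-6,0],[0,48.5,-6,0],[0,48.5,-6,0],[0,0,0,0],[0,0,0,0],[0,0,0,0]]
  ]
}}

```text
t: 3.45
tcp_pos: [0.5663, 0.2399, 0.2011]
tool_rot: [0.045, 0.706, -0.046, 0.705]
force: [0.1, -0.6, -0.7]
finger_gap: 0.65
```

```bash
python3 - <<'E'
from h import *
s=status.sense();im=snapshot("wrist");cv2.imwrite("pics/w2.png",im[:,:,::-1])
C=cam("wrist",s);np.save("w2.npy",[*s["tcp_pos"],*s["tool_rot"]])
print(s["tcp_pos"],proj(C,[.569,.2405,.102]))
for st,ce in blobs(im,(3,150,90),(15,255,255),300):
    print(st,ce,plane(C,*ce,.102))
E
```

```text
[0.56625037 0.2399318  0.201131  ] [284.71391919 207.14002204]
[0, 106, 24, 55, 480] [8.0, 141.6] [0.36718317 0.31896023 0.102     ]
[250, 148, 70, 110, 5724] [284.2, 206.2] [0.56868699 0.24134279 0.102     ]
```

View pics/w2.png

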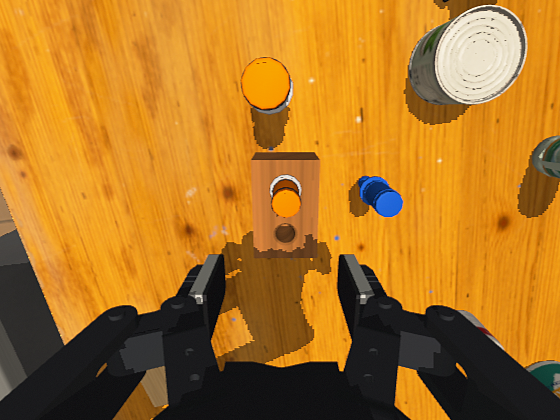

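The wrist view shows the small pin's grip top at (286,204), and both cameras agree to about 2 mm. The big pin at (266,82) and the blue one at (380,195) are clear of the fingers. Next I descend and grasp.

Request:
{"method": "arm_command", "body": {
  "series": [
    [[30,2.5,3,0],[40,0,0,0],[30,0,0,0],[20,0,0,0],[12,0,0,0],[6,0,0,0],[0,0,0,0],[0,0,0,0],[0,0,0,0]]
  ]
}}

```text
t: 4.4
tcp_pos: [0.5706, 0.2432, 0.0646]
tool_rot: [0.046, 0.705, -0.045, 0.706]
force: [-1.7, 0.0, -0.9]
finger_gap: 0.649
```

Request:
{"method": "arm_command", "body": {
  "series": [
    [[0,0,0,0],[0,0,0,0],[0,0,0,0],[0,0,0,0],[0,0,0,0],[0,0,0,0],[0,0,0,0],[0,0,0,0]]
  ],
  "jaw": 0,
  "force": 80
}}

```text
t: 5.2
tcp_pos: [0.5701, 0.2433, 0.0642]
tool_rot: [0.045, 0.705, -0.045, 0.706]
force: [-0.9, 0.8, 6.5]
finger_gap: 0.263
```

Request:
{"method": "arm_command", "body": {
  "series": [
    [[-10,0,0,0],[-30,0,0,0],[-30,0,0,0],[-30,0,0,0],[0,0,0,0],[0,0,0,0]]
  ]
}}

```text
t: 5.8
tcp_pos: [0.5696, 0.243, 0.1638]
tool_rot: [0.045, 0.705, -0.045, 0.706]
force: [-0.4, 0.7, -1.1]
finger_gap: 0.26
```

Request:
{"method": "arm_command", "body": {
  "series": [
    [[0,-42,5.5,0],[0,-42,5.5,0],[0,-42,5.5,0],[0,-42,5.5,0],[0,-42,5.5,0],[0,-42,5.5,0],[0,-42,5.5,0],[0,-42,5.5,0],[0,0,0,0],[0,0,0,0]]
  ]
}}

```text
t: 6.8
tcp_pos: [0.5691, -0.0964, 0.1615]
tool_rot: [0.047, 0.707, -0.046, 0.704]
force: [0.3, 0.9, -1.5]
finger_gap: 0.262
```

```bash
python3 - <<'E'
from h import *
s=status.sense();print(s["t"],s["tcp_pos"],s["force"],s["finger_gap"],R.from_quat(s["tool_rot"]).as_matrix().round(3))
w=snapshot("wrist")[:,:,::-1];sc=snapshot("scene")[:,:,::-1];tp=snapshot("top")[:,:,::-1]
for n,i in(("w3",w),("s3",sc),("t3",tp)):cv2.imwrite(f"pics/{n}.png",i)
a=cv2.resize(w[110:310,190:390],(400,400),interpolation=cv2.INTER_CUBIC)
b=cv2.resize(sc[130:230,250:350],(400,400),interpolation=cv2.INTER_CUBIC)
cv2.imwrite("pics/c3.png",np.hstack([a,b]))
E
```

```text
6.8 [ 0.56905097 -0.09639494  0.16151872] [ 0.2668414   0.8510893  -1.51000137] 0.2619854926732323 [[-0.004  0.13   0.991]
 [ 0.002  0.991 -0.13 ]
 [-1.     0.001 -0.004]]
```

View pics/c3.png

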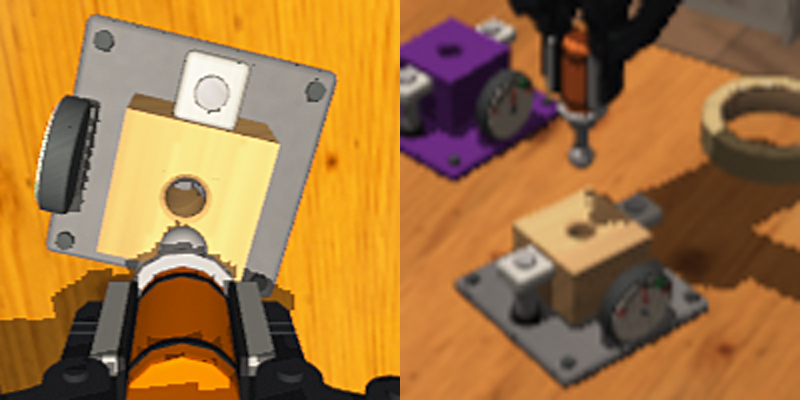

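The left half is the wrist view: ball end at (184,240) in the crop, hole at (185,196). The right half is the scene view: ball at (580,157), hole at (582,232). Next I compare them numerically.

```bash
python3 - <<'E'
from h import *
s=status.sense();T=s["tcp_pos"];C=cam("wrist",s);S=cam("scene")
w=lambda x,y:(x/2+190-.25,y/2+110-.25); f=lambda x,y:((x-400)/4+250-.4,y/4+130-.4)
# ball: 16 mm dia; pin end z = tcp+19-67(+grip offset)
for zb in (.117,.120,.123):
    print(zb,"wrist ball",plane(C,*w(184,243),zb)[:2].round(4),"scene ball",plane(S,*f(580,156),zb)[:2].round(4))
print("hole wrist",plane(C,*w(185,197),.06)[:2].round(4),"scene",plane(S,*f(582,232),.06)[:2].round(4))
print("tcp",T.round(4))
print("pred ball px wrist",proj(C,T+[0,0,-.041]),"vs",w(184,243),"scene",proj(S,T+[0,0,-.041]),f(580,156))
# top view collar/grip hidden; hole expected
E
```

```text
0.117 wrist ball [ 0.5698 -0.0925] scene ball [ 0.5712 -0.0981]
0.12 wrist ball [ 0.57   -0.0913] scene ball [ 0.5692 -0.0946]
0.123 wrist ball [ 0.5701 -0.0902] scene ball [ 0.5671 -0.0911]
hole wrist [ 0.5699 -0.0952] scene [ 0.5684 -0.0971]
tcp [ 0.5695 -0.0943  0.1624]
pred ball px wrist [281.62178251 236.38458744] vs (281.75, 231.25) scene [294.40674007 168.17422257] (294.6, 168.6)
```

Request:
{"method": "arm_command", "body": {
  "series": [
    [[15,-1.4,-0.2,0],[15,0,0,0],[10,0,0,0],[6,0,0,0],[0,0,0,0],[0,0,0,0],[0,0,0,0],[0,0,0,0]]
  ]
}}

```text
t: 7.75
tcp_pos: [0.5704, -0.0974, 0.1179]
tool_rot: [0.045, 0.705, -0.045, 0.706]
force: [0.4, -0.4, -2.0]
finger_gap: 0.26
```

```bash
python3 - <<'E'
from h import *
s=status.sense();print(s["t"],s["tcp_pos"],s["force"])
w=snapshot("wrist")[:,:,::-1];sc=snapshot("scene")[:,:,::-1];tp=snapshot("top")[:,:,::-1]
print(status.sense()["tcp_pos"])
a=cv2.resize(w[160:260,230:330],(400,400),interpolation=cv2.INTER_CUBIC)
b=cv2.resize(sc[150:220,262:332],(400,400),interpolation=cv2.INTER_CUBIC)
cv2.imwrite("pics/c4.png",np.hstack([a,b]))
E
```

```text
7.75 [ 0.57044996 -0.09738523  0.11792968] [ 0.39823326 -0.37665591 -1.99873577]
[ 0.57019309 -0.09734731  0.11767397]
```

View pics/c4.png

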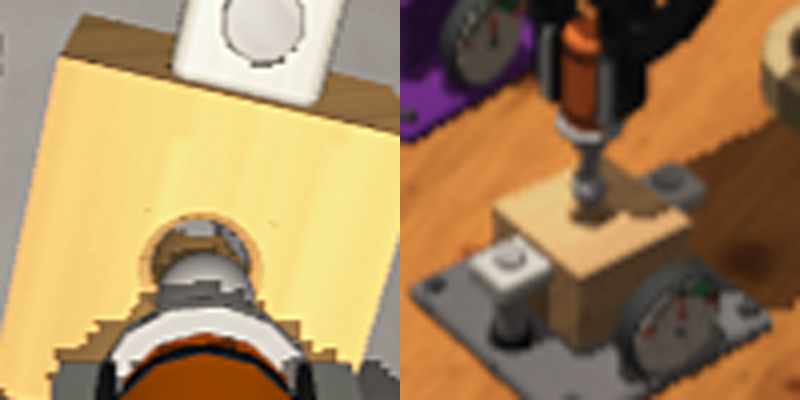

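The wrist crop shows the ball laterally centred on the hole (203 against 201). The scene crop shows it just above the hole.

```bash
python3 - <<'E'
from h import *
s=status.sense();C=cam("wrist",s);T=s["tcp_pos"];S=cam("scene")
w=lambda x,y:(x/4+230-.4,y/4+160-.4); f=lambda x,y:((x-400)/5.714+262-.4,y/5.714+150-.4)
print(T)
print("hole top edge",plane(C,*w(201,211),.06)[:2],"centre y",plane(C,*w(201,211),.06)[1]-.00875)
for L in (140,262): print("hole side",plane(C,*w(L,262),.06)[:2])
# ball silhouette: find centre on vertical pin axis z=.0745 whose top tangent matches
f0=C[0];zb=T[2]-.0432
for y in np.arange(-.101,-.092,.001):
    c=np.array([.570,y,zb]);p=proj(C,c);d=(C[3][:3,:3].T@(c-C[3][:3,3]))[2]
    print(round(y,4),"top v crop",(p[1]-f0*.008/d-160+.4)*4,"half",f0*.008/d*4)
print("scene ball",plane(S,*f(587,187),zb)[:2],"hole",plane(S,*f(591,209),.06)[:2])
E
```

```text
[ 0.57019309 -0.09734731  0.11767397]
hole top edge [ 0.57049148 -0.08689229] centre y -0.09564229301431493
hole side [ 0.55900401 -0.09467047]
hole side [ 0.57964169 -0.0973039 ]
-0.101 top v crop 272.75846224216286 half 49.77547568719403
-0.1 top v crop 266.986989689333 half 49.84886106215233
-0.099 top v crop 261.19847392263875 half 49.92246314482751
-0.098 top v crop 255.39283933728788 half 49.99628289654893
-0.097 top v crop 249.57000988064246 half 50.07032128434038
-0.096 top v crop 243.72990904889772 half 50.14457928096236
-0.095 top v crop 237.8724598837317 half 50.21905786495461
-0.094 top v crop 231.99758496892454 half 50.29375802067914
-0.093 top v crop 226.10520642694777 half 50.36868073836359
-0.092 top v crop 220.1952459155235 half 50.44382701414497
scene ball [ 0.57165301 -0.09854708] hole [ 0.57140616 -0.10189299]
```

Request:
{"method": "arm_command", "body": {
  "series": [
    [[3,-0.3,-0.4,0],[3,0,0,0],[3,0,0,0],[2,0,0,0],[2,0,0,0],[0,0,0,0],[0,0,0,0]]
  ]
}}

```text
t: 8.6
tcp_pos: [0.5696, -0.0974, 0.1042]
tool_rot: [0.045, 0.706, -0.045, 0.706]
force: [0.7, 0.3, -0.4]
finger_gap: 0.262
```

Request:
{"method": "arm_command", "body": {
  "series": [
    [[2,0,0,0],[2,0,0,0],[1,0,0,0],[0,0,0,0],[0,0,0,0]]
  ]
}}

```text
t: 9.1
tcp_pos: [0.5696, -0.0974, 0.0993]
tool_rot: [0.045, 0.706, -0.045, 0.706]
force: [-0.5, 0.8, -0.9]
finger_gap: 0.261
```

Request:
{"method": "arm_command", "body": {
  "series": [
    [[2,0,0,0],[2,0,0,0],[1,0,0,0],[0,0,0,0]]
  ]
}}

```text
t: 9.5
tcp_pos: [0.5695, -0.0974, 0.0941]
tool_rot: [0.045, 0.706, -0.045, 0.706]
force: [0.4, -0.1, -1.7]
finger_gap: 0.259
```

Request:
{"method": "arm_command", "body": {
  "series": [
    [[1,0,0,0],[1,0,0,0],[0,0,0,0]]
  ]
}}

```text
t: 9.8
tcp_pos: [0.5697, -0.0975, 0.0923]
tool_rot: [0.045, 0.706, -0.045, 0.706]
force: [0.5, -0.4, -0.1]
finger_gap: 0.261
```

Request:
{"method": "arm_command", "body": {
  "series": [
    [[1,0,0,0],[1,0,0,0],[0,0,0,0]]
  ]
}}

```text
t: 10.1
tcp_pos: [0.5698, -0.0975, 0.0906]
tool_rot: [0.045, 0.705, -0.045, 0.706]
force: [-0.8, 1.2, 3.6]
finger_gap: 0.264
```

Request:
{"method": "arm_command", "body": {
  "series": [
    [[1,0,0,0],[0.5,0,0,0],[0,0,0,0]]
  ]
}}

```text
t: 10.4
tcp_pos: [0.5698, -0.0974, 0.0894]
tool_rot: [0.045, 0.705, -0.045, 0.706]
force: [-0.9, 1.1, 6.4]
finger_gap: 0.265
```

Request:
{"method": "arm_command", "body": {
  "series": [
    [[0.5,0,0,0],[0.5,0,0,0],[0,0,0,0]]
  ]
}}

```text
t: 10.7
tcp_pos: [0.5699, -0.0974, 0.0888]
tool_rot: [0.045, 0.705, -0.045, 0.706]
force: [-1.6, 0.9, 8.2]
finger_gap: 0.264
```

Request:
{"method": "arm_command", "body": {
  "series": [
    [[0.5,0,0,0],[0.5,0,0,0],[0,0,0,0]]
  ]
}}

```text
t: 11.0
tcp_pos: [0.5701, -0.0974, 0.0879]
tool_rot: [0.045, 0.705, -0.045, 0.706]
force: [-0.6, 1.0, 8.8]
finger_gap: 0.262
```

Request:
{"method": "arm_command", "body": {
  "series": [
    [[0.4,0,0,0],[0.4,0,0,0],[0,0,0,0]]
  ]
}}

```text
t: 11.3
tcp_pos: [0.5702, -0.0973, 0.0873]
tool_rot: [0.045, 0.705, -0.045, 0.706]
force: [-2.2, 1.2, 9.7]
finger_gap: 0.265
```

Request:
{"method": "arm_command", "body": {
  "series": [
    [[0.5,0,0,0],[0.5,0,0,0],[0,0,0,0]]
  ]
}}

```text
t: 11.6
tcp_pos: [0.5703, -0.0974, 0.0865]
tool_rot: [0.045, 0.705, -0.045, 0.706]
force: [-2.3, 1.0, 11.2]
finger_gap: 0.263
```

Request:
{"method": "arm_command", "body": {
  "series": [
    [[0.4,0,0,0],[0.4,0,0,0],[0,0,0,0]]
  ]
}}

```text
t: 11.9
tcp_pos: [0.5703, -0.0975, 0.0858]
tool_rot: [0.045, 0.705, -0.045, 0.706]
force: [-1.7, 1.0, 10.2]
finger_gap: 0.261
```

Request:
{"method": "arm_command", "body": {
  "series": [
    [[0.4,0,0,0],[0.4,0,0,0],[0,0,0,0]]
  ]
}}

```text
t: 12.2
tcp_pos: [0.5704, -0.0975, 0.0851]
tool_rot: [0.045, 0.705, -0.045, 0.706]
force: [-0.4, 2.1, 10.3]
finger_gap: 0.26
```

Request:
{"method": "arm_command", "body": {
  "series": [
    [[0.5,0,0,0],[0.5,0,0,0],[0,0,0,0]]
  ]
}}

```text
t: 12.5
tcp_pos: [0.5704, -0.0975, 0.0842]
tool_rot: [0.045, 0.705, -0.045, 0.706]
force: [-1.5, 1.5, 11.2]
finger_gap: 0.265
```

Request:
{"method": "arm_command", "body": {
  "series": [
    [[0.5,0,0,0],[0.5,0,0,0],[0,0,0,0]]
  ]
}}

```text
t: 12.8
tcp_pos: [0.5704, -0.0975, 0.0832]
tool_rot: [0.045, 0.705, -0.045, 0.706]
force: [-1.3, 0.6, 11.2]
finger_gap: 0.264
```

Request:
{"method": "arm_command", "body": {
  "series": [
    [[0.5,0,0,0],[0.5,0,0,0],[0,0,0,0]]
  ]
}}

```text
t: 13.1
tcp_pos: [0.5704, -0.0975, 0.0823]
tool_rot: [0.045, 0.705, -0.045, 0.706]
force: [-2.1, 0.4, 12.0]
finger_gap: 0.265
```

Request:
{"method": "arm_command", "body": {
  "series": [
    [[0.5,0,0,0],[0.5,0,0,0],[0,0,0,0]]
  ]
}}

```text
t: 13.4
tcp_pos: [0.5704, -0.0976, 0.0813]
tool_rot: [0.045, 0.705, -0.045, 0.706]
force: [-0.6, 1.2, 12.7]
finger_gap: 0.261
```

Request:
{"method": "arm_command", "body": {
  "series": [
    [[0.5,0,0,0],[0.5,0,0,0],[0,0,0,0]]
  ]
}}

```text
t: 13.7
tcp_pos: [0.5703, -0.0975, 0.0803]
tool_rot: [0.045, 0.705, -0.045, 0.706]
force: [-2.7, 0.9, 11.9]
finger_gap: 0.26
```

Request:
{"method": "arm_command", "body": {
  "series": [
    [[0.5,0,0,0],[0.5,0,0,0],[0,0,0,0]]
  ]
}}

```text
t: 14.0
tcp_pos: [0.5703, -0.0975, 0.0791]
tool_rot: [0.045, 0.705, -0.045, 0.706]
force: [-1.4, 0.7, 10.5]
finger_gap: 0.261
```

Request:
{"method": "arm_command", "body": {
  "series": [
    [[0.5,0,0,0],[0.5,0,0,0],[0,0,0,0]]
  ]
}}

```text
t: 14.3
tcp_pos: [0.5701, -0.0973, 0.0772]
tool_rot: [0.045, 0.705, -0.045, 0.706]
force: [0.6, 1.1, 4.2]
finger_gap: 0.259
```

Request:
{"method": "arm_command", "body": {
  "series": [
    [[0.5,0,0,0],[0.5,0,0,0],[0,0,0,0]]
  ]
}}

```text
t: 14.6
tcp_pos: [0.5695, -0.0975, 0.0741]
tool_rot: [0.045, 0.706, -0.045, 0.706]
force: [1.6, -0.4, -9.2]
finger_gap: 0.264
```

Request:
{"method": "arm_command", "body": {
  "series": [
    [[0.5,0,0,0],[0.5,0,0,0],[0,0,0,0]]
  ]
}}

```text
t: 14.9
tcp_pos: [0.5693, -0.0978, 0.0738]
tool_rot: [0.045, 0.706, -0.045, 0.705]
force: [0.8, -2.4, -7.9]
finger_gap: 0.263
```

Force reversed to about -9 N, so the pin has snapped in and is holding the block up. Now I lower it until the collar presses lightly on the block.

Request:
{"method": "arm_command", "body": {
  "series": [
    [[0.5,0,0,0],[0.5,0,0,0],[0,0,0,0]]
  ]
}}

```text
t: 15.2
tcp_pos: [0.5694, -0.0977, 0.0734]
tool_rot: [0.045, 0.706, -0.045, 0.706]
force: [-0.1, -2.9, -6.6]
finger_gap: 0.265
```

Request:
{"method": "arm_command", "body": {
  "series": [
    [[0.5,0,0,0],[0.5,0,0,0],[0,0,0,0]]
  ]
}}

```text
t: 15.5
tcp_pos: [0.5697, -0.0972, 0.0727]
tool_rot: [0.045, 0.706, -0.045, 0.706]
force: [-0.5, -1.1, -4.7]
finger_gap: 0.269
```

Request:
{"method": "arm_command", "body": {
  "series": [
    [[0.5,0,0,0],[0.5,0,0,0],[0,0,0,0]]
  ]
}}

```text
t: 15.8
tcp_pos: [0.5697, -0.0972, 0.0717]
tool_rot: [0.045, 0.706, -0.045, 0.706]
force: [-0.6, -0.7, -1.3]
finger_gap: 0.263
```

Request:
{"method": "arm_command", "body": {
  "series": [
    [[0.5,0,0,0],[0.5,0,0,0],[0.4,0,0,0],[0,0,0,0],[0,0,0,0]]
  ]
}}

```text
t: 16.3
tcp_pos: [0.5696, -0.0974, 0.0701]
tool_rot: [0.045, 0.706, -0.045, 0.706]
force: [-0.6, 0.0, 0.5]
finger_gap: 0.261
```

```bash
python3 - <<'E'
from h import *
s=status.sense();print(s["t"],s["tcp_pos"],s["force"])
sc=snapshot("scene")[:,:,::-1]
w=snapshot("wrist")[:,:,::-1];cv2.imwrite("pics/s5.png",sc)
a=cv2.resize(w[160:260,230:330],(400,400),interpolation=cv2.INTER_CUBIC)
b=cv2.resize(sc[150:230,262:342],(400,400),interpolation=cv2.INTER_CUBIC)
cv2.imwrite("pics/c5.png",np.hstack([a,b]))
E
```

```text
16.3 [ 0.56956195 -0.09738047  0.0700658 ] [-0.56888033  0.02860928  0.48461881]
```

View pics/c5.png

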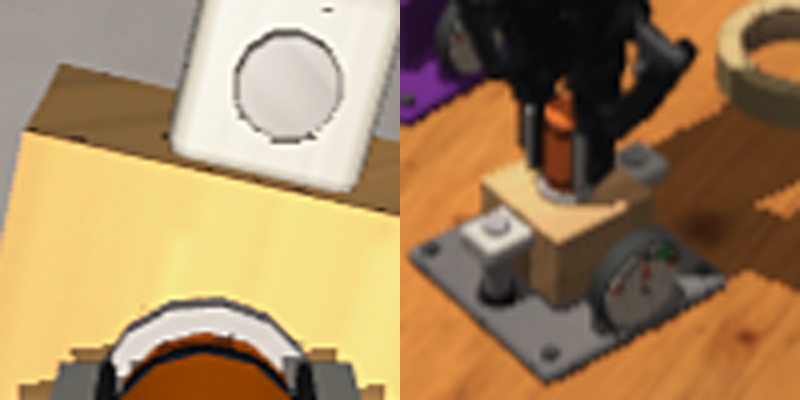

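The pin is in with its collar at the block top (wrist crop, collar rim at y≈300), and the dial needle is near vertical. I'll seat it a bit more firmly, then pull.

Request:
{"method": "arm_command", "body": {
  "series": [
    [[0.5,0,0,0],[0.5,0,0,0],[0.4,0,0,0],[0,0,0,0],[0,0,0,0]]
  ]
}}

```text
t: 16.9
tcp_pos: [0.5696, -0.0974, 0.069]
tool_rot: [0.045, 0.706, -0.045, 0.706]
force: [-1.7, 0.8, 4.8]
finger_gap: 0.259
```

Request:
{"method": "arm_command", "body": {
  "series": [
    [[-0.7,0,0,0],[-0.7,0,0,0],[-0.7,0,0,0],[-0.7,0,0,0],[-0.7,0,0,0],[0,0,0,0]]
  ]
}}

```text
t: 17.5
tcp_pos: [0.5696, -0.0976, 0.0719]
tool_rot: [0.045, 0.706, -0.045, 0.706]
force: [-0.2, 0.0, -1.7]
finger_gap: 0.26
```

Request:
{"method": "arm_command", "body": {
  "series": [
    [[-0.5,0,0,0],[-0.5,0,0,0],[0,0,0,0]]
  ]
}}

```text
t: 17.8
tcp_pos: [0.5695, -0.0975, 0.0728]
tool_rot: [0.045, 0.706, -0.045, 0.706]
force: [0.3, -0.7, -4.8]
finger_gap: 0.263
```

Request:
{"method": "arm_command", "body": {
  "series": [
    [[-0.5,0,0,0],[-0.5,0,0,0],[-0.5,0,0,0],[0,0,0,0]]
  ]
}}

```text
t: 18.2
tcp_pos: [0.5695, -0.0974, 0.0741]
tool_rot: [0.045, 0.706, -0.045, 0.706]
force: [0.7, -0.5, -9.9]
finger_gap: 0.263
```

Request:
{"method": "arm_command", "body": {
  "series": [
    [[-0.4,0,0,0],[-0.3,0,0,0],[0,0,0,0],[0,0,0,0]]
  ]
}}

```text
t: 18.6
tcp_pos: [0.5695, -0.0974, 0.075]
tool_rot: [0.045, 0.706, -0.045, 0.706]
force: [2.2, -1.4, -13.9]
finger_gap: 0.266
```

Request:
{"method": "arm_command", "body": {
  "series": [
    [[0,0,0,0],[0,0,0,0],[0,0,0,0],[0,0,0,0]]
  ]
}}

```text
t: 19.0
tcp_pos: [0.5695, -0.0974, 0.0752]
tool_rot: [0.045, 0.706, -0.045, 0.706]
force: [1.4, -1.6, -14.5]
finger_gap: 0.262
```

```bash
python3 - <<'E'
from h import *
F=[];Z=[]
for k in range(6):
    im=snapshot("scene");s=status.sense();F.append(s["force"][2]);Z.append(s["tcp_pos"][2])
sc=im[:,:,::-1];print(s["t"],np.round(F,1),np.round(Z,4))
b=cv2.resize(sc[180:222,370-75:370-75+60],(600,420),interpolation=cv2.INTER_CUBIC)
cv2.imwrite("pics/c6.png",b)
E
```

```text
19.3 [-13.4 -13.9 -12.6 -14.1 -14.4 -13.7] [0.0752 0.0753 0.0752 0.0752 0.0753 0.0753]
```

View pics/c6.png

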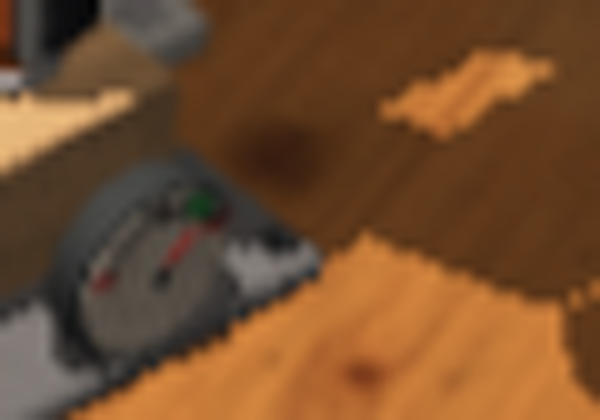

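The needle (hub 160,278; tip 195,230) points at the green mark at (203,205). The net pull is about 12.5 N. Now I hold it.

Request:
{"method": "arm_command", "body": {
  "series": [
    [[0.1,0,0,0],[0,0,0,0],[0,0,0,0],[0,0,0,0],[0,0,0,0],[0,0,0,0],[0,0,0,0],[0,0,0,0],[0,0,0,0],[0,0,0,0]]
  ]
}}

```text
t: 20.3
tcp_pos: [0.5695, -0.0974, 0.0752]
tool_rot: [0.045, 0.706, -0.045, 0.706]
force: [0.8, -0.1, -13.1]
finger_gap: 0.261
```

Request:
{"method": "arm_command", "body": {
  "series": [
    [[0,0,0,0],[0,0,0,0],[0,0,0,0],[0,0,0,0],[0,0,0,0]]
  ]
}}

```text
t: 20.8
tcp_pos: [0.5695, -0.0974, 0.0752]
tool_rot: [0.045, 0.706, -0.045, 0.706]
force: [1.5, -0.8, -13.7]
finger_gap: 0.261
```

Request:
{"method": "arm_command", "body": {
  "series": [
    [[0.5,0,0,0],[0.5,0,0,0],[0.5,0,0,0],[0.5,0,0,0],[0.5,0,0,0],[0.5,0,0,0],[0.5,0,0,0],[0.5,0,0,0],[0,0,0,0],[0,0,0,0]]
  ]
}}

```text
t: 21.8
tcp_pos: [0.57, -0.0976, 0.0716]
tool_rot: [0.045, 0.705, -0.045, 0.706]
force: [-1.1, 0.7, -1.4]
finger_gap: 0.259
```

Request:
{"method": "arm_command", "body": {
  "series": [
    [[0.5,0,0,0],[0.5,0,0,0],[0.4,0,0,0],[0,0,0,0],[0,0,0,0]]
  ]
}}

```text
t: 22.3
tcp_pos: [0.57, -0.0976, 0.07]
tool_rot: [0.045, 0.705, -0.045, 0.706]
force: [-0.6, -0.3, 0.2]
finger_gap: 0.258
```

Request:
{"method": "arm_command", "body": {
  "series": [
    [[0,0,0,0],[0,0,0,0],[0,0,0,0],[0,0,0,0],[0,0,0,0],[0,0,0,0]]
  ],
  "jaw": 65
}}

```text
t: 22.9
tcp_pos: [0.5696, -0.0974, 0.0698]
tool_rot: [0.045, 0.706, -0.045, 0.706]
force: [0.3, -0.1, -0.6]
finger_gap: 0.65
```

Released. Now I retreat straight up and check.

Request:
{"method": "arm_command", "body": {
  "series": [
    [[-5,0,0,0],[-15,0,0,0],[-30,0,0,0],[-40,0,0,0],[-40,0,0,0],[0,0,0,0],[0,0,0,0],[0,0,0,0]]
  ]
}}

```text
t: 23.7
tcp_pos: [0.5686, -0.0971, 0.1989]
tool_rot: [0.045, 0.706, -0.045, 0.705]
force: [-0.5, -0.0, -0.5]
finger_gap: 0.647
```

```bash
python3 - <<'E'
from h import *
s=status.sense();print(s["t"],s["tcp_pos"],s["force"])
im=snapshot("scene")[:,:,::-1];w=snapshot("wrist")[:,:,::-1]
a=cv2.resize(w[80:260,190:370],(400,400),interpolation=cv2.INTER_CUBIC)
b=cv2.resize(im[150:230,262:342],(400,400),interpolation=cv2.INTER_CUBIC)
cv2.imwrite("pics/c7.png",np.hstack([a,b]))
d=np.abs(im.astype(int)-cv2.imread("pics/scene0.png")).max(2)
for n,(x0,y0,x1,y1) in dict(bottle=(192,170,218,212),offcut=(328,236,362,278),tape=(322,146,364,178)).items():print(n,(d[y0:y1,x0:x1]>40).mean())
E
```

```text
23.7 [ 0.56858154 -0.09708368  0.19890569] [-0.48840096 -0.00715092 -0.52231611]
bottle 0.004578754578754579
offcut 0.0
tape 0.24627976190476192
```

View pics/c7.png

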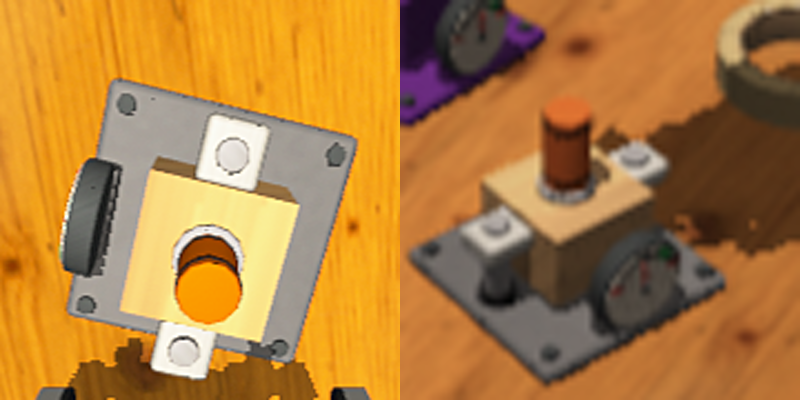

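The pin stands upright with its collar on the block, the needle is near vertical, and the gripper is clear. The tape region's pixel difference looks like the arm's shadow, since the arm never went near it.

```bash
python3 -c "
from station import ticket;print(ticket.sign_off())"
```

```text
the job is handed in; nothing more can be done
None
```

The small orange pin is out of the rack and snapped into the grey stand's block, with its collar down on the block. I handed the job in at about 24 s.

- **Insertion:** the push peaked at about 13–14 N. The force then reversed as the leaves drew the pin in, and I pressed the collar down with about 6 N.
- **Pull test:** I held about 12–13 N straight up for roughly 2 s. The wrist sensor read 13–14 N including about 1.3 N of offset, the needle was at the green mark, and the pin stayed in.
- **Last checks:** after release the pin stands upright, the needle is back near vertical, and the gripper is about 10 cm clear of the pin.
- **Bystanders:** the before/after picture comparison shows the bottle and offcut unchanged. It failed for the tape: about 25% of the pixels in that area changed. I put this down to the arm's shadow, because the arm never went near the tape, but I did not confirm it separately.

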